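# Slide a stamping die home on the tilted galley

### The job

Pick up the copper-topped stamping die and set it down gently, base down, on the upper part of the tilted steel galley, its long sides parallel to the long blue rail. Let go there, so that it slides down by itself into the low corner and lies home against both rails; do not carry or push it into the corner. Leave the other two dies where they lie.

Things in the scene. Friction and masses are not known exactly. Their poses are not given: they have to be found in the camera images.
- copper_die_center (a point): The die to load, copper-coloured: base 76 mm long (its x), 50 wide (its y), 18 tall, with an upright round wooden knob (28 mm across, 30 tall) in the middle; 0.17 to 0.35 kg. The point is its centre, half-way up the 48 mm height. It lies flat, in any of three places; grasp it by the knob.
- galley: Fixed slick steel plate. Origin: low inner corner, on its surface, 42 mm above the table. x climbs 240 mm at 14 degrees along the long blue rail, y 190 mm at 19 degrees along the short yellow rail; z is the plate's upward normal. Rails: 14 mm high, 8 thick. A die let go anywhere on it slides into the corner; home, its centre is at x 38, y 25, z 24 mm. A good spot to let go: x 150, y 105 mm.
- zinc_die_center (a point): Bystander, to be left alone: silver-grey die, base 76 mm long (its x), 50 wide (its y), 18 tall, with an upright round wooden knob (28 mm across, 30 tall) in the middle; 0.17 to 0.35 kg. The point is its centre, half-way up the 48 mm height.
- blue_die_center (a point): Bystander, to be left alone: blue die, base 76 mm long (its x), 50 wide (its y), 18 tall, with an upright round wooden knob (28 mm across, 30 tall) in the middle; 0.17 to 0.35 kg. The point is its centre, half-way up the 48 mm height.
Things that resemble listed ones, but are neither listed nor needed, are in the scene too. What is shaped like the part that bears copper_die_center but green is not meant.

How it is judged:
On the way:
1. the copper die, still held, is lowered to the plate (centre under 55 mm from its surface) on its upper part (centre over 90 mm up the blue rail, over 70 mm up the yellow rail) (x of copper_die_center in the frame of galley between 0.09 and 0.24 m and y of copper_die_center in the frame of galley between 0.07 and 0.19 m and z of copper_die_center in the frame of galley between 0.01 and 0.055 m and contact force between the fingers and copper_die above 0.5 N), for 0.1 s.
At the end, for the whole second after the job is handed in: The copper-topped die lies at rest, released, on the galley in its low corner, base down: its centre within 12 mm of home along each rail and within 8 mm in height, its long sides within 10 degrees of the long blue rail; the silver-grey and blue dies are within 20 mm of where they were (x of copper_die_center in the frame of galley between 0.026 and 0.05 m and y of copper_die_center in the frame of galley between 0.013 and 0.037 m and z of copper_die_center in the frame of galley between 0.016 and 0.032 m and angle between the x axis of copper_die_center and the x axis of galley, either way round below 0.17 rad and angle between copper_die_center's own z axis and vertical below 0.6 rad and linear speed of copper_die below 0.02 m/s and contact force between the fingers and copper_die below 0.05 N and distance of each of zinc_die_center, blue_die_center from where it was at the start of the episode below 0.02 m); the robot touches nothing.
It fails at once if the fingers touch the copper-topped die when it is within about 20 mm of home along both rails (it must slide there by itself) (x of copper_die_center in the frame of galley between 0 and 0.06 m and y of copper_die_center in the frame of galley between 0 and 0.045 m and z of copper_die_center in the frame of galley between 0 and 0.07 m and contact force between the fingers and copper_die above 0.5 N).
It fails at once if another die is moved more than 20 mm (distance of any of zinc_die_center, blue_die_center from where it was at the start of the episode above 0.02 m).
It also fails if it takes over 40 s, if anything falls off the work surface, if the arm or the gripper's body presses on something with over 40 N, if the wrist force passes 120 N, or if a joint passes its speed limit or range.

### The arm

A 7-joint arm with a two-finger parallel gripper is mounted at the origin on the work surface. World frame = base frame: x ahead of the robot, y to its left, z up, the work surface at z = 0. Lengths are in m, angles in rad, forces in N, time in s.
With the tool pointing down it reaches from about 0.4 to 0.85 m from the base axis. Payload 10.4 kg.
Tool frame: the origin (TCP) lies at the very end of the fingers, on their centre line; the grasp point (between the pads) lies r.hold_point_z behind it (r.hold_point_z is the distance from the TCP to the grasp point, in m); z points along the fingers, y is the direction in which the jaws open and shut (so a half turn about z gives the same grasp; the last joint's range is limited). The gripper opens to 87 mm and grips with 3 to 60 N. Pads are 19 mm wide; open, the fingers measure 117 mm over their backs; the gripper's body (75 mm by 190 mm) begins 51 mm behind the grasp point.
Start: joints at [1.128, 0.332, -0.065, 1.46, 0.022, 1.35, -0.088], TCP at [0.255, -0.571, 0.223] pointing down, gripper open.
Joint ranges: [-2.6, 2.6], [-0.5, 2.12], [-1.47, 1.34], [0.16, 2.42], [-1.27, 4.41], [0.06, 2.06], [-2.6, 2.6]. Speed limits (rad/s): [2.22, 2.22, 2.79, 2.79, 3.14, 3.14, 3.14].

### API

Orientations are given as a unit quaternion [x, y, z, w].
In Python, from bench import r gives the robot as it stands.
- The arm moves only by the tool send_rows, never from a script. Its argument "commands" is a list of rows, each a list of 7 numbers: the shift along the world's x, y, z normalised to -1 to 1, where 1 is 0.03 m, then the turn, a rotation vector about the world's x, y, z normalised to -1 to 1, where 1 is 5 degrees, then the gripper command: -1 is fully open, 1 is shut, values between are in proportion. In form: [[tx, ty, tz, ax, ay, az, jaw], ...]. A call has 1 to 10 rows; each row shifts and turns the pose as measured when the row begins; what a row does not reach is not made up. A row lasts 1/12 s, in which the tool goes at most 41.7 mm and 7.16 degrees, less where a joint would pass 70% of its speed; a pose out of reach is approached as far as the arm can. A call with a number of a shift or a turn outside -1 to 1 is refused whole. A call with a gripper value outside its range is refused whole. The fingers move at their own pace and stop on an object; "grip_force" is the grip in N (left out, the last holds). Time passes only in rows, so rows that do not move let the fingers close. It gives the time, the measured TCP pose, the force and the opening at its end, in the units of the state.
- r.read_state(): the state, without advancing time (a new reading comes with each control period).
- r.camera(name): name is "scene" or "side" or "wrist"; returns the picture (400x640x3 uint8, blue, green, red); there is no depth.
- r.calibration(name): a dict with "K" (3x3 intrinsics, pixels), "R" (3x3) and "t" (3): a world point X has camera coordinates R X + t; the wrist camera has in their place "mount" (4x4, takes a point from camera to tool coordinates, whose origin is the TCP and whose axes are the flange's). Camera axes: x right, y down, z forward; pixel columns grow to the right and rows downward; lengths in m; the calibration is good to about 2 mm. A picture is of the moment at which its call begins: read the wrist's pose just before it. calibration takes no time and is no camera call.
- r.close_job(): hands the job in, once; it reports no verdict.
The state is a dict: "time": time; "joint_positions": joint angles; "joint_vel": joint speeds; "joint_torque": joint torques, N m; "ee_pos": TCP position; "eef_rot": TCP orientation; "ft_force": force on the tool from outside, world axes, zero at the start; "torque": the same for the moment, N m; "width": finger opening in m.
Only numpy, scipy, OpenCV 4.12 (cv2) and the standard library are available. Lean on these libraries where they do the work, as an engineer would, in place of code of your own. Each camera call takes 0.05 s, during which the arm holds its last target.

## Working session

There is one attempt and no reset: what is moved stays moved. The work goes in short steps, Python scripts to look and compute and a tool call to move; the robot and the scene stay as the last step left them, time stands still between calls to the robot, and variables do not carry over. Pictures are saved under pics/ and viewed, and the job is handed in when it is done.

Besides the shell and the picture viewer there is one more tool, called after ">>>" in YAML: its name, and indented under it one key for each argument. send_rows: Moves the arm, as the interface text tells. Scaled input: -1 to 1 covers 0.03 m each way for a shift and 5 degrees each way for a turn. Its arguments: {"type":"object","properties":{"commands":{"type":"array"},"grip_force":{"type":"number"}},"required":["commands"]}

```bash
mkdir -p pics
python3 - <<'E'
from bench import r
import cv2
s=r.read_state()
for k in s: print(k,s[k])
print(r.hold_point_z)
for n in("scene","side","wrist"):
    cv2.imwrite(f"pics/{n}0.png",r.camera(n)); print(n,r.calibration(n))
E
```

```text
time 0.0
joint_positions [ 1.12839392  0.33282852 -0.06471841  1.46093847  0.02157586  1.34988018
 -0.08851027]
joint_vel [-3.73357856e-05  4.10547250e-04  6.32827789e-04  1.91801086e-04
 -2.28847393e-03 -6.46954757e-05 -1.70024561e-03]
joint_torque [-8.02536397e-04 -6.23273993e+01  2.40159774e-02 -3.89896953e+01
 -6.13026833e-02  3.97645449e-02  1.66217301e-04]
ee_pos [ 0.25459552 -0.57037846  0.2217824 ]
eef_rot [ 9.78048909e-01  2.08374349e-01 -1.58226182e-04 -6.61436834e-04]
ft_force [-0.13801043 -0.40642226  0.25859908]
torque [-0.02340998 -0.03384627  0.01365585]
width 0.08699879564037628
0.0187
scene {'K': array([[439.35223018,   0.        , 315.38012617],
       [  0.        , 439.35223018, 194.31290559],
       [  0.        ,   0.        ,   1.        ]]), 'R': array([[-0.48264332,  0.8758011 , -0.00527938],
       [ 0.71996979,  0.3933198 , -0.57178933],
       [-0.49869723, -0.27977129, -0.8203835 ]]), 't': array([ 0.24521402, -0.35168107,  1.59890062])}
side {'K': array([[513.78983777,   0.        , 325.2441096 ],
       [  0.        , 513.78983777, 197.86728917],
       [  0.        ,   0.        ,   1.        ]]), 'R': array([[-0.995816  , -0.08985847, -0.01661172],
       [-0.03413946,  0.53445523, -0.84450702],
       [ 0.08476433, -0.84040648, -0.53528679]]), 't': array([0.51682942, 0.07437938, 1.49677554])}
wrist {'K': array([[287.24419287,   0.        , 321.09226239],
       [  0.        , 287.24419287, 201.67221116],
       [  0.        ,   0.        ,   1.        ]]), 'mount': array([[ 1.02829811e-03, -9.64425851e-01, -2.64351509e-01,
         7.21953800e-02],
       [ 9.99999331e-01,  1.13152802e-03, -2.38233747e-04,
        -5.93443845e-04],
       [ 5.28879923e-04, -2.64351087e-01,  9.64426370e-01,
        -1.62445871e-01],
       [ 0.00000000e+00,  0.00000000e+00,  0.00000000e+00,
         1.00000000e+00]])}
```

View pics/scene0.png

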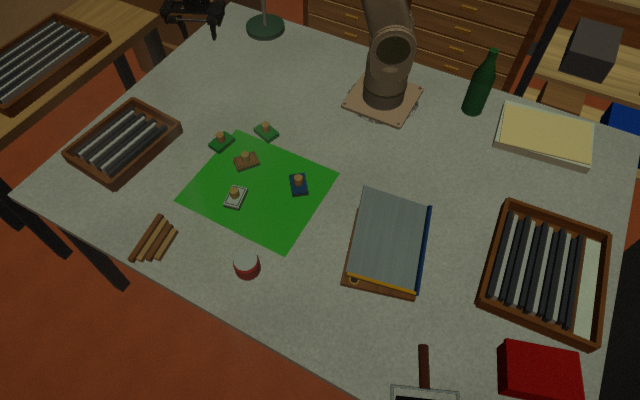

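View pics/side0.png

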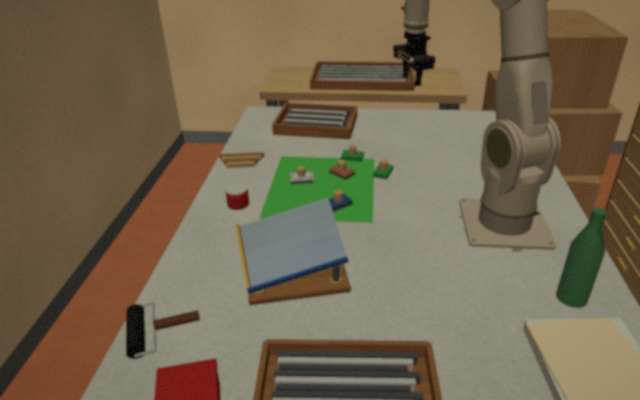

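View pics/wrist0.png

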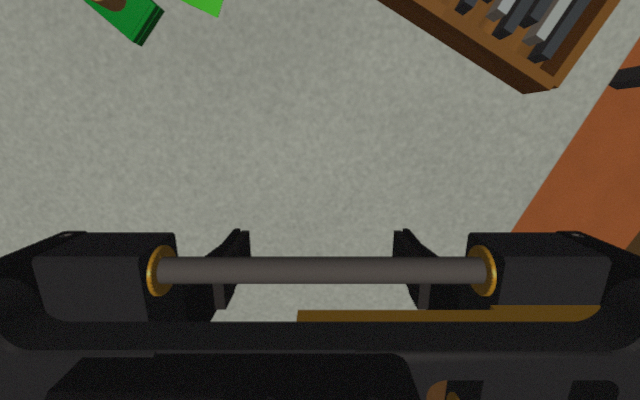

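The scene view shows the copper die near (246,161), zinc (235,196), blue (299,184) and green decoys (221,142) and (266,131). The galley's low corner is near (417,290). I'll zoom in next.

Run:
```python
import cv2,numpy as np
a=cv2.imread('pics/scene0.png');b=cv2.imread('pics/side0.png')
def crop(im,x,y,w,h,f,n):
    c=cv2.resize(im[y:y+h,x:x+w],None,fx=f,fy=f,interpolation=cv2.INTER_CUBIC); c=cv2.convertScaleAbs(c,alpha=1.6); cv2.imwrite(n,c)
crop(a,200,110,120,110,5,'pics/c1.png')
crop(a,330,180,120,120,5,'pics/c2.png')
crop(b,280,140,120,80,6,'pics/c3.png')
crop(b,225,190,140,115,5,'pics/c4.png')
```

```text
(no output)
```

View pics/c1.png

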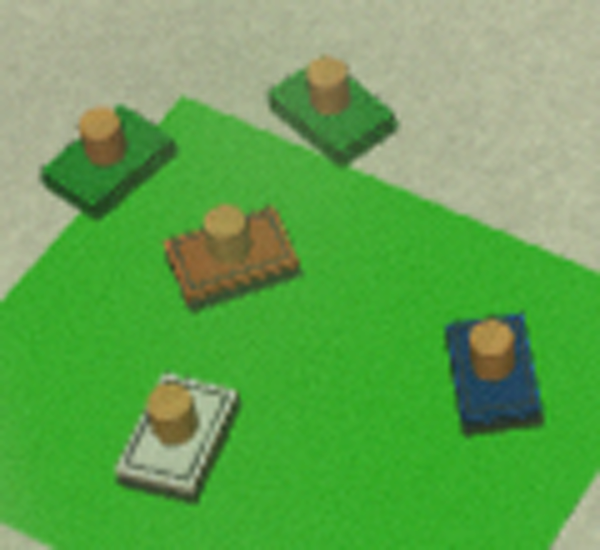

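View pics/c2.png

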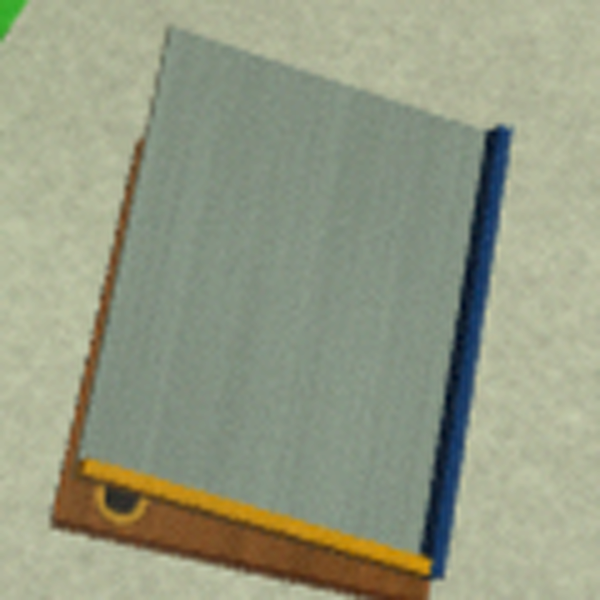

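View pics/c3.png

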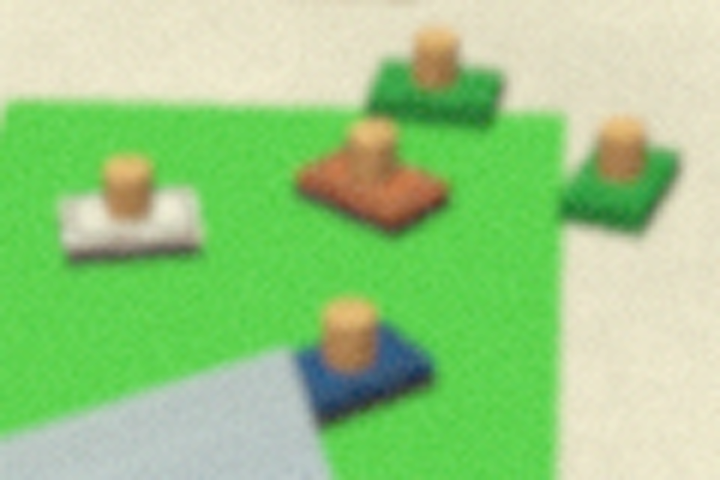

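View pics/c4.png

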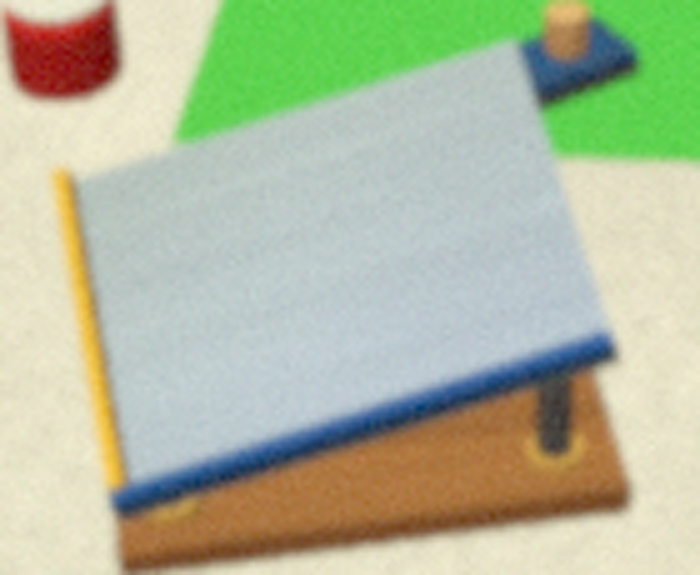

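```bash
cat > h.py <<'E'
from bench import r
import numpy as np
from scipy.optimize import least_squares
from scipy.spatial.transform import Rotation as Ro
C={n:r.calibration(n) for n in('scene','side')}
def proj(n,X):
    c=C[n];p=c['R']@X+c['t'];p=c['K']@p;return p[:2]/p[2]
def px(u,v,x0,y0,f): return np.array([(u+.5)/f-.5+x0,(v+.5)/f-.5+y0])
def galR(yaw):
    a,b=np.radians(14),np.radians(19)
    # x=(ca,0,sa); y=(p,q,sb) orthonormal
    p=-np.sin(a)*np.sin(b)/np.cos(a);q=np.sqrt(1-p*p-np.sin(b)**2)
    x=np.array([np.cos(a),0,np.sin(a)]);y=np.array([p,q,np.sin(b)])
    return Ro.from_euler('z',yaw).as_matrix()@np.c_[x,y,np.cross(x,y)]
E
cat > fit.py <<'E'
from h import *
g=[('scene',px(168,28,330,180,5),(240,190,0)),('scene',px(512,127,330,180,5),(240,-8,14)),('scene',px(489,127,330,180,5),(240,0,14)),
('scene',px(82,460,330,180,5),(0,190,14)),('scene',px(432,558,330,180,5),(0,0,14)),
('side',px(518,40,225,190,5),(240,190,0)),('side',px(610,335,225,190,5),(240,-4,14)),('side',px(68,170,225,190,5),(-4,190,14)),('side',px(118,490,225,190,5),(-4,0,14))]
f=lambda p:np.concatenate([proj(n,p[:3]+galR(p[3])@(np.array(X)/1000))-u for n,u,X in g])
for y0 in(2.5,3.1,3.8):
    s=least_squares(f,[.7,.2,.042,y0],loss='soft_l1');print(s.cost,s.x)
    if y0==3.1: print(f(s.x).reshape(-1,2).round(1));G=s.x
np.save('G.npy',G)
d=[('scene',px(225,217,200,110,5),(0,0,48)),('scene',px(165,243,200,110,5),(-38,-25,18)),('scene',px(273,208,200,110,5),(38,-25,18)),('scene',px(300,262,200,110,5),(38,25,18)),('scene',px(190,298,200,110,5),(-38,25,18)),
('side',px(374,131,280,140,6),(0,0,48)),]
sd=[px(297,183,280,140,6),px(447,190,280,140,6),px(393,228,280,140,6)]
def F(p):
    R=Ro.from_euler('z',p[2]).as_matrix();t=np.r_[p[:2],0]
    P=lambda n,X:proj(n,t+R@(np.array(X)/1000))
    o=[P(n,X)-u for n,u,X in d]
    cs=np.array([P('side',(a,b,18)) for a in(-38,38) for b in(-25,25)])
    for u in sd: o.append(cs[np.argmin(((cs-u)**2).sum(1))]-u)
    return np.concatenate(o)
best=min((least_squares(F,[.45,-.3,y],x_scale=[.1,.1,1],loss='soft_l1') for y in np.arange(-3,3,.5)),key=lambda s:s.cost)
# scene is viewed from above with image handedness flipped: corners listed clockwise or not -> check
print(best.cost,best.x,F(best.x).reshape(-1,2).round(1))
d=[(n,u,(X[0],-X[1],X[2])) for n,u,X in d]
best=min((least_squares(F,[.45,-.3,y],x_scale=[.1,.1,1],loss='soft_l1') for y in np.arange(-3,3,.5)),key=lambda s:s.cost)
print(best.cost,best.x,F(best.x).reshape(-1,2).round(1))
E
python3 fit.py
```

```text
5.122023644220458 [0.6620017  0.37133135 0.03745721 3.40375695]
5.122023644220512 [0.6620017  0.37133135 0.03745721 3.40375695]
[[-0.1 -0.9]
 [-0.8 -0. ]
 [ 1.2 -0.9]
 [ 0.4 -1.3]
 [-0.9 -0.6]
 [-1.   0.4]
 [ 0.1  0.8]
 [-2.1  0.4]
 [-0.6  0.2]]
5.122023644220317 [0.6620017  0.37133135 0.03745721 3.40375695]
57.83767472946758 [ 0.48628344 -0.26343806  2.19644825] [[  1.1  -0.6]
 [  2.7   7.5]
 [  5.   12.1]
 [ -1.2 -10.6]
 [ -2.6 -15.5]
 [ -0.2  -0.2]
 [  0.5  -3.7]
 [ -0.1   0.5]
 [ -3.7  -1.9]]
6.811446381392733 [ 0.49016192 -0.26270325 -3.77352771] [[ 0.6  0.3]
 [ 0.2 -0.4]
 [ 0.7 -1. ]
 [ 0.7 -1.1]
 [ 0.3 -0.3]
 [-1.4 -0.1]
 [-1.8 -1.7]
 [-0.2 -1.4]
 [-0.6 -2.1]]
```

```bash
cat > c.py <<'E'
from h import *
def back(n,u,z):
    c=C[n];d=c['R'].T@np.linalg.solve(c['K'],np.r_[u,1]);o=-c['R'].T@c['t'];return o+d*(z-o[2])/d[2]
for k,u in dict(cop=(225,217),blue=(491,335),zinc=(172,397),g1=(102,120),g2=(327,70)).items():
    print(k,back('scene',px(*u,200,110,5),.048).round(3))
for k,u in dict(cop=(374,131),blue=(351,311),zinc=(128,167),g1=(437,40),g2=(622,130)).items():
    print(k,back('side',px(*u,280,140,6),.048).round(3))
G=np.load('G.npy');R=galR(G[3]);print(R.round(3))
o=np.r_[G[:2],.042]
dn=np.array([-np.sin(np.radians(14)),-np.sin(np.radians(19)),0]);dn/=np.linalg.norm(dn)
jy=R@np.array([-dn[1],dn[0],0]); z=-R[:,2]
for s in(1,-1):
    y=s*jy;x=np.cross(y,z);M=np.c_[x,y,z];print(s,M.round(3),Ro.from_matrix(M).as_quat().round(3),Ro.from_matrix(M).as_euler('zyx',degrees=True).round(1))
    print('down',R@dn)
for h in(.022,.1,.15): print(h,(o+R@[.15,.105,h]).round(3))
print('plate corners',[(o+R@np.array(v)).round(3) for v in((.24,0,0),(0,.19,0),(.24,.19,0))])
E
python3 c.py
```

```text
cop [ 0.49  -0.265  0.048]
blue [ 0.49  -0.07   0.048]
zinc [ 0.622 -0.214  0.048]
g1 [ 0.46  -0.383  0.048]
g2 [ 0.351 -0.277  0.048]
cop [ 0.485 -0.262  0.048]
blue [ 0.485 -0.069  0.048]
zinc [ 0.618 -0.213  0.048]
g1 [ 0.455 -0.378  0.048]
g2 [ 0.347 -0.272  0.048]
[[-0.937  0.323  0.133]
 [-0.251 -0.889  0.383]
 [ 0.242  0.326  0.914]]
1 [[-0.3   -0.945 -0.133]
 [-0.863  0.328 -0.383]
 [ 0.406  0.    -0.914]] [-0.567  0.797 -0.12  -0.169] [107.6  -7.7 157.3]
down [ 0.30005134  0.86339352 -0.40561167]
-1 [[ 0.3    0.945 -0.133]
 [ 0.863 -0.328 -0.383]
 [-0.406 -0.    -0.914]] [ 0.797  0.567 -0.169  0.12 ] [-72.4  -7.7 157.3]
down [ 0.30005134  0.86339352 -0.40561167]
0.022 [0.558 0.249 0.133]
0.1 [0.569 0.279 0.204]
0.15 [0.575 0.298 0.25 ]
plate corners [array([0.437, 0.311, 0.1  ]), array([0.723, 0.202, 0.104]), array([0.498, 0.142, 0.162])]
```

>>> send_rows:
  commands:
    - [0.3,0.5,0,0,0,-0.4,-1]
    - [0.58,0.95,0,0,0,-0.4,-1]
    - [0.58,0.95,0,0,0,0,-1]
    - [0.58,0.95,-0.1,0,0,0,-1]
    - [0.58,0.95,-0.1,0,0,0,-1]
    - [0.58,0.95,-0.1,0,0,0,-1]
    - [0.58,0.95,-0.1,0,0,0,-1]
    - [0.58,0.95,-0.1,0,0,0,-1]
    - [0.58,0.95,-0.1,0,0,0,-1]
    - [0.3,0.5,0,0,0,0,-1]
  grip_force: 20

```text
time: 0.98
ee_pos: [0.4098, -0.3033, 0.1998]
eef_rot: [0.986, 0.167, -0.003, -0.002]
ft_force: [1.5, 1.1, 0.7]
width: 0.0872
```

>>> send_rows:
  commands:
    - [0.5,0.5,0,0,0,0,-1]
    - [0,0,0,0,0,0,-1]
    - [0,0,0,0,0,0,-1]

```text
time: 1.23
ee_pos: [0.4277, -0.2818, 0.1993]
eef_rot: [0.985, 0.171, -0.003, -0.002]
ft_force: [-0.5, -0.5, -0.1]
width: 0.0871
```

Run:
```python
from bench import r
import cv2,numpy as np
s=r.read_state();print(s['ee_pos'],s['eef_rot']);np.save('p1.npy',np.r_[s['ee_pos'],s['eef_rot']])
cv2.imwrite("pics/w1.png",cv2.convertScaleAbs(r.camera("wrist"),alpha=1.5))
```

```text
[ 0.4276977  -0.28180235  0.19934936] [ 0.98526042  0.17102262 -0.00284084 -0.00225728]
```

View pics/w1.png

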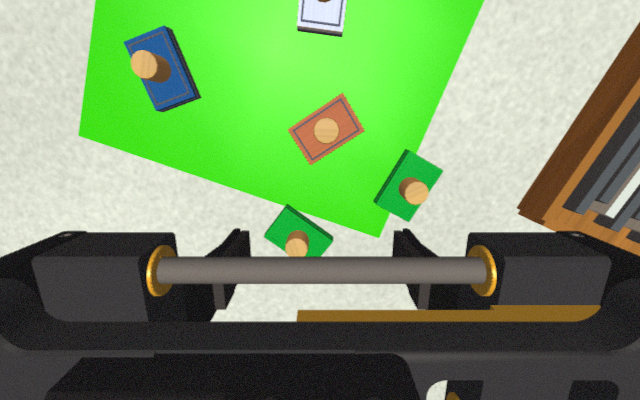

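The wrist view shows the copper die with its knob top at (326,130) and base corners at (289,129), (343,94), (364,128), (311,164).

Run:
```python
from h import *
p=np.load('p1.npy');c=r.calibration('wrist');T=np.eye(4);T[:3,:3]=Ro.from_quat(p[3:]).as_matrix();T[:3,3]=p[:3]
M=T@c['mount']
def back(u,z):
    d=M[:3,:3]@np.linalg.solve(c['K'],np.r_[u,1]);o=M[:3,3];return o+d*(z-o[2])/d[2]
print(back((326,130),.048))
P=[back(u,.018)[:2] for u in((289,129),(343,94),(364,128),(311,164))]
print(np.mean(P,0));
for i in range(4):
    d=P[(i+1)%4]-P[i];print(np.linalg.norm(d),np.degrees(np.arctan2(d[1],d[0])))
print(np.degrees(Ro.from_quat(p[3:]).as_euler('zyx')))
```

```text
[ 0.48936515 -0.26358833  0.048     ]
[ 0.48959899 -0.26442406]
0.07265733031805377 -38.58840124677026
0.04468597877015285 -126.14255952129444
0.07456372121381875 143.83694834562425
0.04780068244199859 51.492361034532216
[ -19.69406034   -0.36497776 -179.80081725]
```

>>> send_rows:
  commands:
    - [0.7,0.2,-0.5,0,0,0,-1]
    - [0.7,0.2,-0.8,0,0,0,-1]
    - [0.6,0.2,-0.8,0,0,0,-1]
    - [0,0,-0.8,0,0,0,-1]
    - [0,0,-0.4,0,0,0,-1]
    - [0,0,0,0,0,0,-1]

```text
time: 1.78
ee_pos: [0.4878, -0.2692, 0.0975]
eef_rot: [0.986, 0.166, -0.002, -0.0]
ft_force: [-0.8, 0.1, -0.1]
width: 0.0871
```

>>> send_rows:
  commands:
    - [0.06,0.17,-0.5,0,0,0,-1]
    - [0,0,-0.6,0,0,0,-1]
    - [0,0,-0.6,0,0,0,-1]
    - [0,0,-0.5,0,0,0,-1]
    - [0,0,-0.2,0,0,0,-1]
    - [0,0,0,0,0,0,-1]

```text
time: 2.28
ee_pos: [0.4877, -0.2709, 0.0264]
eef_rot: [0.987, 0.162, -0.001, 0.002]
ft_force: [-0.5, 0.2, 0.3]
width: 0.087
```

>>> send_rows:
  commands:
    - [0.06,0.23,-0.1,0,0,0,-1]
    - [0,0,0,0,0,0,-1]

```text
time: 2.45
ee_pos: [0.4898, -0.265, 0.0249]
eef_rot: [0.987, 0.161, -0.001, 0.002]
ft_force: [-0.0, 0.6, 0.2]
width: 0.087
```

Run:
```python
from bench import r
import cv2,numpy as np
cv2.imwrite("pics/w2.png",cv2.convertScaleAbs(r.camera("wrist"),alpha=1.5))
```

```text
(no output)
```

View pics/w2.png

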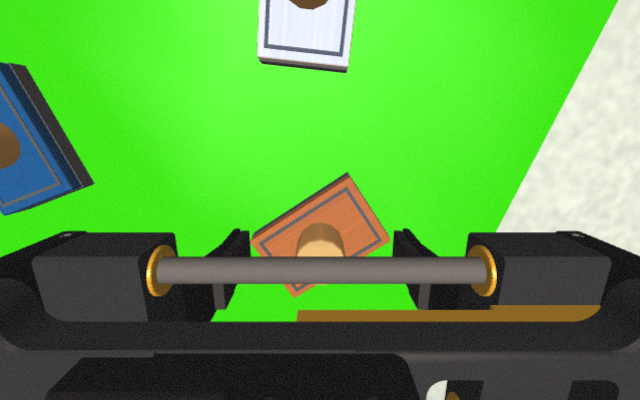

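The knob sits centred between the fingers, at about (321,245). Closing now.

>>> send_rows:
  commands:
    - [0,0,0,0,0,0,1]
    - [0,0,0,0,0,0,1]
    - [0,0,0,0,0,0,1]
    - [0,0,0,0,0,0,1]
    - [0,0,0,0,0,0,1]
    - [0,0,0,0,0,0,1]
  grip_force: 25

```text
time: 3.0
ee_pos: [0.4916, -0.2671, 0.0287]
eef_rot: [0.987, 0.161, 0.001, 0.004]
ft_force: [0.2, -0.8, 0.5]
width: 0.0551
```

>>> send_rows:
  commands:
    - [-0.06,0.07,-0.16,0,0,0,1]
    - [0,0,-0.03,0,0,0,1]
    - [0,0,0,0,0,0,1]
    - [0,0,0,0,0,0,1]
    - [0,0,0,0,0,0,1]
    - [0,0,0,0,0,0,1]

```text
time: 3.5
ee_pos: [0.4893, -0.2646, 0.0221]
eef_rot: [0.987, 0.161, 0.001, 0.004]
ft_force: [-0.1, 0.1, -0.4]
width: 0.0273
```

>>> send_rows:
  commands:
    - [0,0,0,0,0,0,1]
    - [0,0,0,0,0,0,1]
    - [0,0,0.2,0,0,0,1]
    - [0,0,0.5,0,0,0,1]
    - [0,0,0.7,0,0,0,1]
    - [0,0,0.7,0,0,0,1]
    - [0,0,0.7,0,0,0,1]
    - [0,0,0.7,0,0,0,1]
    - [0,0,0.4,0,0,0,1]
    - [0,0,0,0,0,0,1]
  grip_force: 40

```text
time: 4.33
ee_pos: [0.4849, -0.2623, 0.1425]
eef_rot: [0.987, 0.161, -0.003, 0.001]
ft_force: [1.6, -0.7, -2.6]
width: 0.0269
```

Run:
```python
from bench import r
import cv2,numpy as np
s=r.read_state();print(s['width'],s['ft_force'])
cv2.imwrite("pics/w3.png",cv2.convertScaleAbs(r.camera("wrist"),alpha=1.5))
```

```text
0.026949642619804426 [ 1.59028331 -0.74788158 -2.61187429]
```

View pics/w3.png

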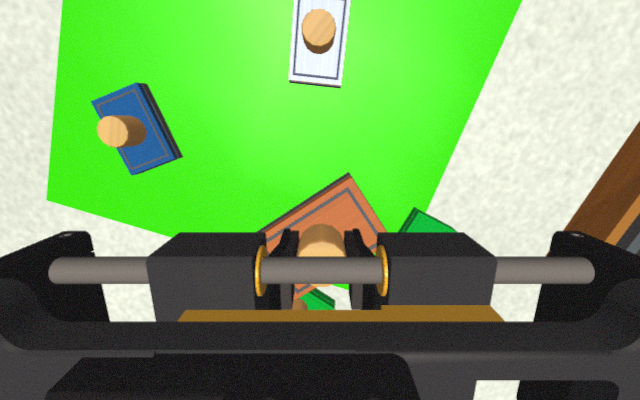

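Run:
```python
from h import *
c=r.calibration('wrist');M=c['mount']
def back(u,z):
    d=M[:3,:3]@np.linalg.solve(c['K'],np.r_[u,1]);o=M[:3,3];return o+d*(z-o[2])/d[2]
a,b,e=[back(u,.004)[:2] for u in((262,232),(349,174),(383,225))]
for d in(b-a,e-b): print(np.linalg.norm(d),np.degrees(np.arctan2(d[1],d[0])))
k=back((322,229),-.026);print(k)
```

```text
0.06413736922734738 55.513303877634144
0.0383837135189311 145.5055765977147
[ 0.02039724 -0.0001719  -0.026     ]
```

```bash
cat > tgt.py <<'E'
from h import *
import sys
G=np.load('G.npy');R=galR(G[3]);o=np.r_[G[:2],.042]
a=np.radians(55.5);d=np.array([np.cos(a),np.sin(a),0]);z=np.array([0,0,1.])
B=np.c_[d,np.cross(z,d),z]
X=-R[:,0];n=-R[:,2]
Mt=np.c_[X,np.cross(n,X),n]@B.T
s=r.read_state();Mc=Ro.from_quat(s['eef_rot']).as_matrix()
print('t',s['time'],'pos',s['ee_pos'].round(4),'w',round(s['width'],4),'f',s['ft_force'].round(1))
print('rotvec deg',np.degrees(Ro.from_matrix(Mt@Mc.T).as_rotvec()).round(2))
print('tcp in galley mm',(R.T@(s['ee_pos']-o)*1000).round(1))
if len(sys.argv)>1:
    t=o+R@(np.array([float(v) for v in sys.argv[1:4]])/1000);print('target',t.round(4),'delta/0.03',((t-s['ee_pos'])/.03).round(2))
E
python3 tgt.py 150 105 120
```

```text
t 4.3833 pos [ 0.4846 -0.2622  0.1414] w 0.0273 f [ 0.6  0.7 -2.7]
rotvec deg [-16.82  17.73  53.61]
tcp in galley mm [ 349.6  538.2 -175.5]
target [0.5713 0.2863 0.2222] delta/0.03 [ 2.89 18.28  2.69]
```

>>> send_rows:
  commands:
    - [0,0.2,0.8,0,0,0,1]
    - [0.1,0.5,0.9,0,0,0.2,1]
    - [0.14,0.85,0.8,-0.17,0.18,0.54,1]
    - [0.14,0.85,0.6,-0.17,0.18,0.54,1]
    - [0.14,0.85,0.5,-0.17,0.18,0.54,1]
    - [0.14,0.85,0.4,-0.17,0.18,0.54,1]
    - [0.14,0.85,0.2,-0.17,0.18,0.54,1]
    - [0.14,0.85,0,-0.17,0.18,0.54,1]
    - [0.14,0.85,0,-0.17,0.18,0.54,1]
    - [0.14,0.85,0,-0.17,0.18,0.54,1]

```text
time: 5.22
ee_pos: [0.5128, -0.0355, 0.2601]
eef_rot: [0.932, 0.349, -0.085, 0.05]
ft_force: [-0.1, 0.6, -3.9]
width: 0.0276
```

```bash
python3 tgt.py 150 105 120
```

```text
t 5.2167 pos [ 0.5128 -0.0355  0.2601] w 0.0276 f [-0.1  0.6 -3.9]
rotvec deg [-9.31  9.36 31.23]
tcp in galley mm [294.9 384.5  23.6]
target [0.5713 0.2863 0.2222] delta/0.03 [ 1.95 10.73 -1.27]
```

>>> send_rows:
  commands:
    - [0.17,0.9,0.2,-0.18,0.18,0.6,1]
    - [0.17,0.9,0.1,-0.18,0.18,0.6,1]
    - [0.17,0.9,0.1,-0.18,0.18,0.6,1]
    - [0.17,0.9,0,-0.18,0.18,0.6,1]
    - [0.17,0.9,0,-0.18,0.18,0.6,1]
    - [0.17,0.9,0,-0.18,0.18,0.6,1]
    - [0.17,0.9,0,-0.18,0.18,0.6,1]
    - [0.17,0.9,0,-0.18,0.18,0.6,1]
    - [0.17,0.8,0,-0.18,0.18,0.6,1]
    - [0.1,0.5,0,-0.1,0.1,0.4,1]

```text
time: 6.05
ee_pos: [0.5596, 0.2333, 0.2565]
eef_rot: [0.789, 0.578, -0.176, 0.114]
ft_force: [-0.3, 0.4, -3.0]
width: 0.0272
```

```bash
python3 tgt.py 150 105 80
```

```text
t 6.05 pos [0.5596 0.2333 0.2565] w 0.0272 f [-0.3  0.4 -3. ]
rotvec deg [ 0.06 -0.55  0.63]
tcp in galley mm [182.6 159.5 129.5]
target [0.5659 0.2709 0.1856] delta/0.03 [ 0.21  1.25 -2.36]
```

>>> send_rows:
  commands:
    - [0.1,0.5,-0.3,0,0,0,1]
    - [0.1,0.5,-0.6,0,0,0,1]
    - [0,0.2,-0.7,0,0,0,1]
    - [0,0,-0.4,0,0,0,1]
    - [0,0,-0.1,0,0,0,1]
    - [0,0,0,0,0,0,1]

```text
time: 6.55
ee_pos: [0.5621, 0.2776, 0.1798]
eef_rot: [0.783, 0.584, -0.18, 0.112]
ft_force: [-0.1, -1.0, -3.2]
width: 0.0272
```

```bash
python3 tgt.py 150 105 40
python3 - <<'E'
from bench import r
import cv2
cv2.imwrite("pics/w4.png",cv2.convertScaleAbs(r.camera("wrist"),alpha=1.5))
for n,(x,y,w,h) in dict(scene=(320,130,160,180),side=(200,150,200,170)).items():
    cv2.imwrite(f"pics/{n}4.png",cv2.resize(cv2.convertScaleAbs(r.camera(n),alpha=1.6)[y:y+h,x:x+w],None,fx=3.3,fy=3.3,interpolation=cv2.INTER_CUBIC))
E
```

```text
t 6.55 pos [0.5621 0.2776 0.1798] w 0.0272 f [-0.1 -1.  -3.2]
rotvec deg [ 0.14 -1.29 -0.21]
tcp in galley mm [150.5  96.   76.8]
target [0.5606 0.2556 0.149 ] delta/0.03 [-0.05 -0.73 -1.03]
```

View pics/w4.png

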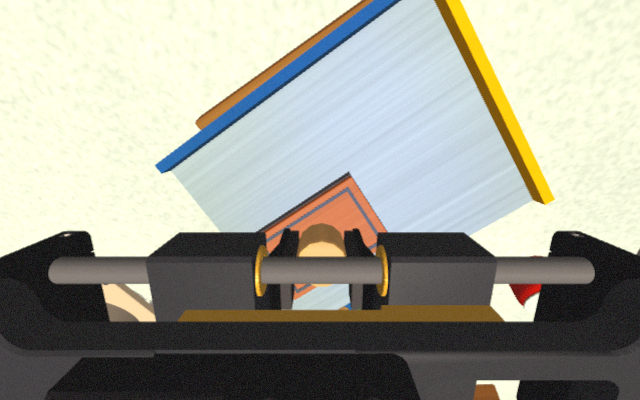

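View pics/scene4.png

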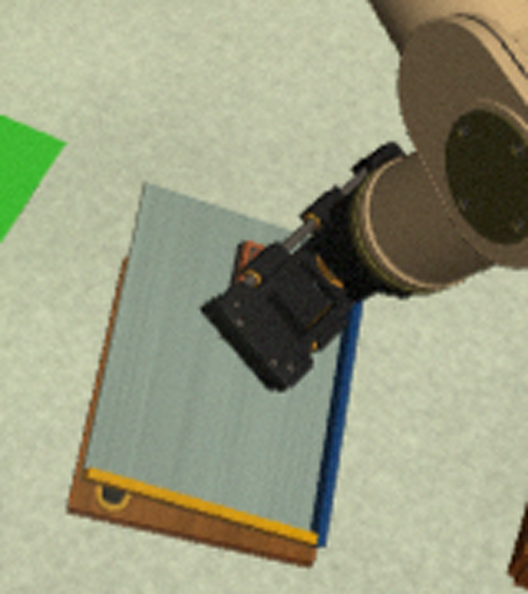

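View pics/side4.png

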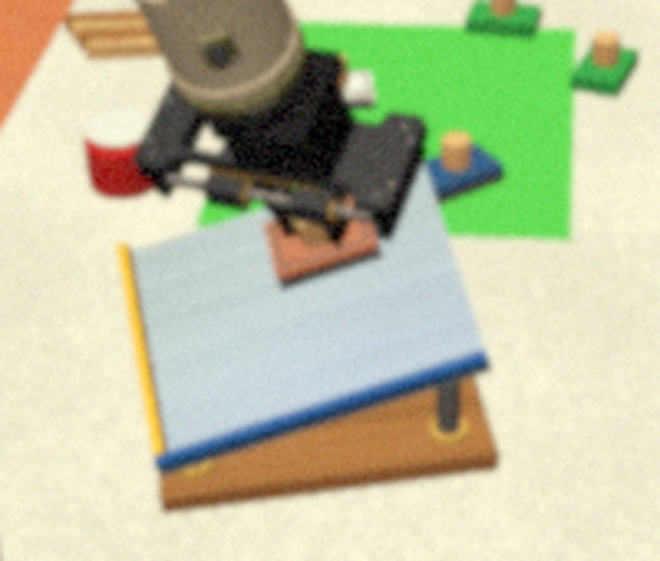

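Run:
```python
from h import *
G=np.load('G.npy');R=galR(G[3]);o=np.r_[G[:2],.042]
s=r.read_state();T=np.eye(4);T[:3,:3]=Ro.from_quat(s['eef_rot']).as_matrix();T[:3,3]=s['ee_pos']
c=r.calibration('wrist');M=T@c['mount']
def back(u,h):
    d=R.T@M[:3,:3]@np.linalg.solve(c['K'],np.r_[u,1]);p=R.T@(M[:3,3]-o);return ((p+d*(h/1000-p[2])/d[2])*1000).round(1)
for n,u,h in(('blue end outer top',(157,168),14),('blue inner far',(400,1),14),('blue outer far',(376,1),14),('yellow end inner',(533,203),14),('yellow end outer',(552,200),14),('yellow in far',(438,1),14),('yel out far',(458,1),14),
 ('die a',(262,232),73),('die b',(349,174),73),('die c',(383,225),73)): print(n,back(u,h))
```

```text
blue end outer top [240.   -7.9  14. ]
blue inner far [21.3 -0.1 14. ]
blue outer far [34.9 -9.3 14. ]
yellow end inner [  3.1 184.7  14. ]
yellow end outer [-10.6 190.7  14. ]
yellow in far [-0.1 14.4 14. ]
yel out far [-11.3  22.1  14. ]
die a [177.9  71.1  73. ]
die b [112.6  70.3  73. ]
die c [112.2 109.   73. ]
```

>>> send_rows:
  commands:
    - [-0.02,-0.2,-0.2,0,-0.12,0,1]
    - [-0.04,-0.25,-0.4,0,-0.12,0,1]
    - [-0.03,-0.22,-0.4,0,0,0,1]
    - [-0.02,-0.2,-0.3,0,0,0,1]
    - [0,0,0,0,0,0,1]

```text
time: 7.12
ee_pos: [0.5628, 0.2491, 0.1492]
eef_rot: [0.789, 0.58, -0.165, 0.119]
ft_force: [0.5, 0.3, -3.4]
width: 0.0274
```

```bash
python3 tgt.py 150 105 24
```

```text
t 7.1167 pos [0.5628 0.2491 0.1492] w 0.0274 f [ 0.5  0.3 -3.4]
rotvec deg [-0.21  0.75  0.15]
tcp in galley mm [149.6 111.6  38. ]
target [0.5585 0.2495 0.1344] delta/0.03 [-0.14  0.01 -0.49]
```

>>> send_rows:
  commands:
    - [-0.05,0,-0.2,0,0.1,0,1]
    - [-0.05,0,-0.15,0,0.05,0,1]
    - [0,0,0,0,0,0,1]

```text
time: 7.37
ee_pos: [0.5607, 0.2489, 0.1405]
eef_rot: [0.788, 0.58, -0.169, 0.115]
ft_force: [0.3, 0.0, -3.3]
width: 0.0273
```

```bash
python3 tgt.py 150 105 22
```

```text
t 7.3667 pos [0.5607 0.2489 0.1405] w 0.0273 f [ 0.3  0.  -3.3]
rotvec deg [-0.29  0.1   0.25]
tcp in galley mm [149.5 108.2  29.6]
target [0.5582 0.2487 0.1326] delta/0.03 [-0.08 -0.01 -0.26]
```

>>> send_rows:
  commands:
    - [-0.04,-0.04,-0.12,0,0,0,1]
    - [-0.02,-0.03,-0.07,0,0,0,1]
    - [0,0,0,0,0,0,1]

```text
time: 7.62
ee_pos: [0.559, 0.2479, 0.1349]
eef_rot: [0.788, 0.581, -0.169, 0.115]
ft_force: [0.2, 0.3, -2.7]
width: 0.0271
```

```bash
python3 tgt.py 150 105 22
```

```text
t 7.6167 pos [0.559  0.2479 0.1349] w 0.0271 f [ 0.2  0.3 -2.7]
rotvec deg [-0.37  0.13  0.2 ]
tcp in galley mm [150.1 106.7  23.9]
target [0.5582 0.2487 0.1326] delta/0.03 [-0.02  0.03 -0.08]
```

>>> send_rows:
  commands:
    - [-0.01,-0.03,-0.07,0,0,0,1]
    - [0,0,0,0,0,0,1]

```text
time: 7.78
ee_pos: [0.5592, 0.2488, 0.135]
eef_rot: [0.788, 0.581, -0.166, 0.115]
ft_force: [0.7, -0.2, -3.5]
width: 0.0268
```

```bash
python3 tgt.py 150 105 22
```

```text
t 7.7833 pos [0.5592 0.2488 0.135 ] w 0.0268 f [ 0.7 -0.2 -3.5]
rotvec deg [-0.53  0.31  0.13]
tcp in galley mm [149.7 106.   24.4]
target [0.5582 0.2487 0.1326] delta/0.03 [-0.03 -0.   -0.08]
```

>>> send_rows:
  commands:
    - [-0.02,-0.05,-0.12,0,0,0,1]
    - [-0.01,-0.02,-0.05,0,0,0,1]

```text
time: 7.95
ee_pos: [0.5593, 0.2495, 0.1338]
eef_rot: [0.789, 0.582, -0.163, 0.115]
ft_force: [0.1, 1.3, 3.1]
width: 0.027
```

```bash
python3 tgt.py 150 105 22
```

```text
t 7.95 pos [0.5593 0.2495 0.1338] w 0.027 f [0.1 1.3 3.1]
rotvec deg [-0.78  0.62  0.05]
tcp in galley mm [149.1 105.1  23.5]
target [0.5582 0.2487 0.1326] delta/0.03 [-0.04 -0.03 -0.04]
```

>>> send_rows:
  commands:
    - [0,0,0,0,0,0,-1]
    - [0,0,0,0,0,0,-1]
    - [0.02,0.06,0.15,0,0,0,-1]
    - [0.03,0.1,0.4,0,0,0,-1]
    - [0,0.1,0.7,0,0,0,-1]
    - [0,0,0.8,0,0,0,-1]
    - [0,-0.1,0.8,0,0,0,-1]
    - [0,-0.2,0.8,0,0,0,-1]
    - [0,-0.2,0.4,0,0,0,-1]
    - [0,0,0,0,0,0,-1]

```text
time: 8.78
ee_pos: [0.5595, 0.242, 0.2641]
eef_rot: [0.788, 0.582, -0.164, 0.115]
ft_force: [0.2, -0.5, -0.6]
width: 0.0834
```

```bash
python3 tgt.py
python3 - <<'E'
from bench import r
import cv2
cv2.imwrite("pics/w5.png",cv2.convertScaleAbs(r.camera("wrist"),alpha=1.5))
cv2.imwrite("pics/scene5.png",r.camera("scene"))
cv2.imwrite("pics/side5.png",r.camera("side"))
E
```

```text
t 8.7833 pos [0.5595 0.242  0.2641] w 0.0834 f [ 0.2 -0.5 -0.6]
rotvec deg [-0.69  0.46  0.01]
tcp in galley mm [182.3 154.2 139.8]
```

View pics/w5.png

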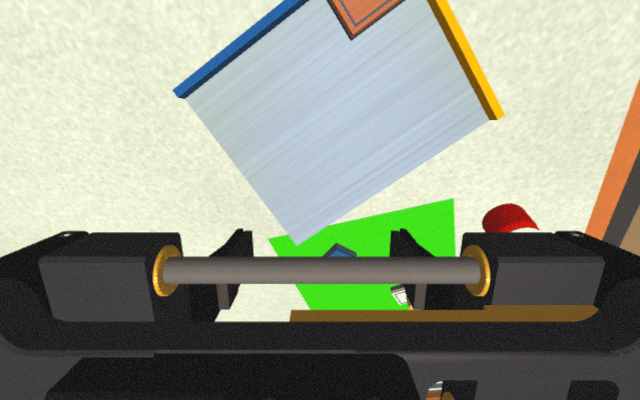

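View pics/side5.png

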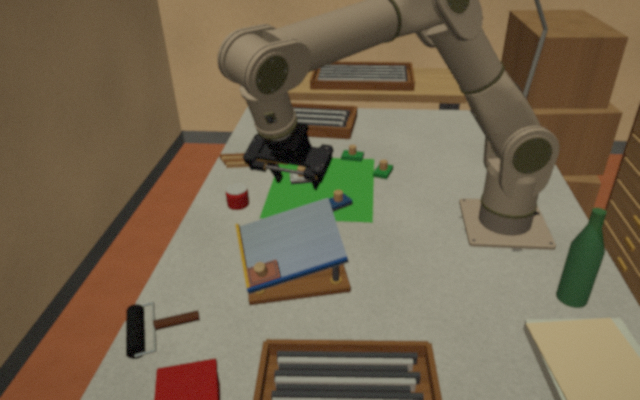

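The die has slid to the low corner, with its knob at about (261,268) in the side view. I'll let it settle and measure.

>>> send_rows:
  commands:
    - [0,0.1,0.5,0,0,0,-1]
    - [0,0.3,0,0,0,0,-1]
    - [0,0.3,0,0,0,0,-1]
    - [0,0.3,0,0,0,0,-1]
    - [0,0,0,0,0,0,-1]
    - [0,0,0,0,0,0,-1]

```text
time: 9.43
ee_pos: [0.5566, 0.2749, 0.2665]
eef_rot: [0.785, 0.584, -0.173, 0.114]
ft_force: [-0.2, -0.3, -0.6]
width: 0.0871
```

Run:
```python
from h import *
import cv2
s=r.read_state();np.save('p6.npy',np.r_[s['ee_pos'],s['eef_rot']])
cv2.imwrite("pics/w6.png",cv2.convertScaleAbs(r.camera("wrist"),alpha=1.4))
a=r.camera("scene");b=r.camera("side");cv2.imwrite("pics/scene6.png",a);cv2.imwrite("pics/side6.png",b)
G=np.load('G.npy');R=galR(G[3]);o=np.r_[G[:2],.042]
out=[]
for n,im,(x,y) in(('scene',a,(370,230)),('side',b,(225,230))):
    c=cv2.resize(cv2.convertScaleAbs(im,alpha=1.6)[y:y+75,x:x+75],None,fx=6,fy=6,interpolation=cv2.INTER_CUBIC)
    # predicted home outline
    q=[proj(n,o+R@(np.array(v)/1000)) for v in((0,0,18),(76,0,18),(76,50,18),(0,50,18))]
    q=((np.array(q)-[x,y]+.5)*6-.5).round().astype(int)
    d=c.copy();cv2.polylines(d,[q],True,(255,255,0),1)
    k=((proj(n,o+R@np.array([.038,.025,.048]))-[x,y]+.5)*6-.5).round().astype(int);cv2.circle(d,tuple(int(v) for v in k),3,(255,255,0),-1)
    out.append(d)
cv2.imwrite("pics/chk6.png",np.hstack(out)[:, :800] if 900>800 and False else cv2.resize(np.hstack(out),(800,400)))
```

```text
(no output)
```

View pics/chk6.png

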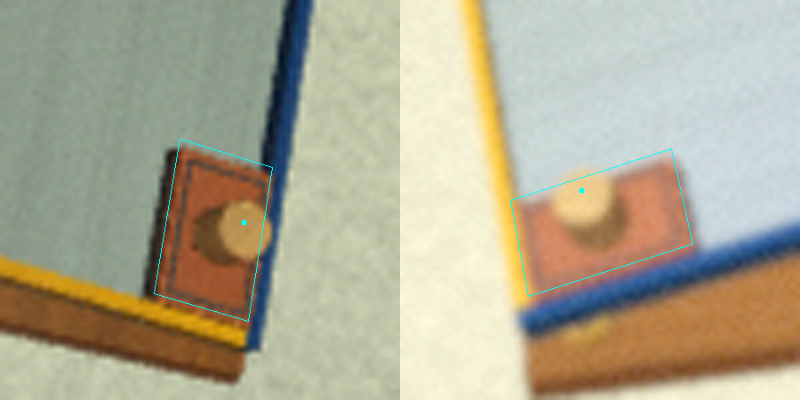

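View pics/scene6.png

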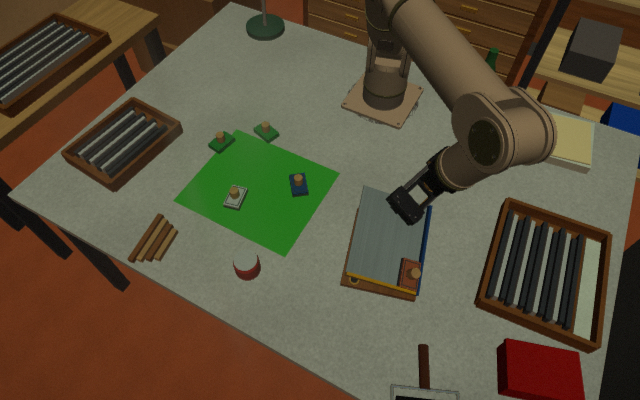

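View pics/w6.png

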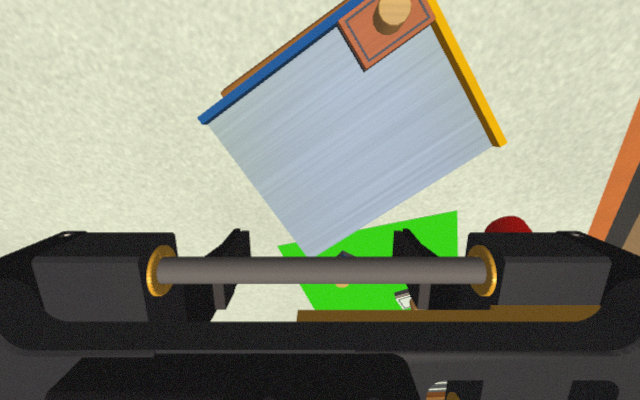

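The wrist view shows the die flush with both rails, with base corners at (339,26), (365,70) and (433,24). I'll measure those and hand in if they agree.

Run:
```python
from h import *
G=np.load('G.npy');R=galR(G[3]);o=np.r_[G[:2],.042]
p=np.load('p6.npy');T=np.eye(4);T[:3,:3]=Ro.from_quat(p[3:]).as_matrix();T[:3,3]=p[:3]
c=r.calibration('wrist');M=T@c['mount']
def back(u,h):
    d=R.T@M[:3,:3]@np.linalg.solve(c['K'],np.r_[u,1]);q=R.T@(M[:3,3]-o);return ((q+d*(h/1000-q[2])/d[2])*1000).round(1)
P=[back(u,18) for u in((339,26),(365,70),(433,24))];print(P,'centre',(P[0]+P[2])/2)
ok=np.all(np.abs(((P[0]+P[2])/2)[:2]-[38,25])<8)
print(ok, r.close_job() if ok else '')
```

```text
[array([75.3,  1.5, 18. ]), array([75.1, 46.9, 18. ]), array([ 2.7, 48.7, 18. ])] centre [39.  25.1 18. ]
the job is handed in; nothing more can be done
True None
```

The copper die is lying in the galley's low corner against both rails, and I've handed the job in. No verdict was reported.

- **How it was done:** I gripped the die by its knob and lowered it, tilted to match the plate, at about x 149, y 105 mm. Contact showed as about 6 N on the wrist force. I then opened the gripper and lifted away, and the die slid home by itself. It took about 9.5 s of the 40 s allowed.
- **Final position:** The last wrist-camera measurement puts the die's centre at about x 39.0, y 25.1 mm (home is 38, 25). Its long sides are within about 2° of the blue rail, and it is base down. Its height was assumed in that measurement, not measured.
- **Other dies:** By eye, the zinc and blue dies appear where they started in the scene view. I did not re-measure them.
- **Disagreement:** In the scene and side views, the die sat one or two pixels (a few mm) off the predicted home outline. That is within the calibration and fitting error, and the die still looked flush with the rails.

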